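Break down two mixed stacks of tape into their shelf trays

TASK

Take the two stacks of returned tape rolls and cartons apart and stand every piece in the tray made for it: round rolls in round trays, square cartons in square trays, each in the tray of its own size (large to large, medium to medium, small to small). Every piece must end upright, standing flat on its tray's floor inside the rim. Let none of them fall over on the way.

Things in the scene. Friction and masses are not known exactly. Their poses are not given: they have to be found in the camera images.
- roll_large_mid (a point): Large wrapped tape roll: a plain cream paper cylinder with thin grey bands and a cardboard core disc on top (the core is closed), 66 mm in diameter, 56 mm tall, stands upright at the bottom of one of the two stacks. The point is its centre, half-way up (28 mm above its underside), z up along its height.
- carton_large_mid (a point): Large tape carton: a plain cream paper box, square 62 x 62 mm seen from above, 56 mm tall, stands upright at the bottom of one of the two stacks. The point is its centre, half-way up (28 mm above its underside), z up along its height; x and y square to its sides.
- roll_medium_mid (a point): Medium wrapped tape roll: a plain cream paper cylinder with thin grey bands and a cardboard core disc on top (the core is closed), 50 mm in diameter, 56 mm tall, stands upright in the second layer, on either the large roll or the large carton. The point is its centre, half-way up (28 mm above its underside), z up along its height.
- carton_small_mid (a point): Small tape carton: a plain cream paper box, square 46 x 46 mm seen from above, 56 mm tall, stands upright in the second layer, on either the large roll or the large carton. The point is its centre, half-way up (28 mm above its underside), z up along its height; x and y square to its sides.
- roll_small_mid (a point): Small wrapped tape roll: a plain cream paper cylinder with thin grey bands and a cardboard core disc on top (the core is closed), 34 mm in diameter, 56 mm tall, stands upright as the third layer of one of the two stacks, on the medium roll. The point is its centre, half-way up (28 mm above its underside), z up along its height.
- tray_round_large_floor (a point): Large round shelf tray, fixed to the bench: shallow white tray with a dark floor, 80 mm inside diameter, wall 4 mm thick, floor 4 mm above the bench, rim 6 mm above the floor; its place on the bench changes. Belongs to the large roll. The point is the centre of its floor's upper face, z up.
- tray_round_medium_floor (a point): Medium round shelf tray, fixed to the bench: shallow white tray with a dark floor, 64 mm inside diameter, wall 4 mm thick, floor 4 mm above the bench, rim 6 mm above the floor; its place on the bench changes. Belongs to the medium roll. The point is the centre of its floor's upper face, z up.
- tray_round_small_floor (a point): Small round shelf tray, fixed to the bench: shallow white tray with a dark floor, 48 mm inside diameter, wall 4 mm thick, floor 4 mm above the bench, rim 6 mm above the floor; its place on the bench changes. Belongs to the small roll. The point is the centre of its floor's upper face, z up.
- tray_square_large_floor (a point): Large square shelf tray, fixed to the bench: shallow white tray with a dark floor, 76 mm square inside (x and y square to its sides), wall 4 mm thick, floor 4 mm above the bench, rim 6 mm above the floor; its place on the bench changes. Belongs to the large carton. The point is the centre of its floor's upper face, z up.
- tray_square_small_floor (a point): Small square shelf tray, fixed to the bench: shallow white tray with a dark floor, 60 mm square inside (x and y square to its sides), wall 4 mm thick, floor 4 mm above the bench, rim 6 mm above the floor; its place on the bench changes. Belongs to the small carton. The point is the centre of its floor's upper face, z up.

How it is judged:
At the end, for the whole second after the job is handed in: Each of the five pieces stands in its own tray: centre within 12 mm of the tray's centre seen from above, centre 25 to 31 mm above the tray's floor (so it rests on the floor, not on the rim), leaning less than 0.1 rad, and at rest (under 0.02 m/s) (horizontal distance between roll_large_mid and tray_round_large_floor below 0.012 m and z of roll_large_mid in the frame of tray_round_large_floor between 0.025 and 0.031 m and angle between each of roll_large_mid, carton_large_mid, roll_medium_mid, carton_small_mid, roll_small_mid's own z axis and vertical below 0.1 rad and linear speed of each of roll_large, carton_large, roll_medium, carton_small, roll_small below 0.02 m/s and horizontal distance between carton_large_mid and tray_square_large_floor below 0.012 m and z of carton_large_mid in the frame of tray_square_large_floor between 0.025 and 0.031 m and horizontal distance between roll_medium_mid and tray_round_medium_floor below 0.012 m and z of roll_medium_mid in the frame of tray_round_medium_floor between 0.025 and 0.031 m and horizontal distance between carton_small_mid and tray_square_small_floor below 0.012 m and z of carton_small_mid in the frame of tray_square_small_floor between 0.025 and 0.031 m and horizontal distance between roll_small_mid and tray_round_small_floor below 0.012 m and z of roll_small_mid in the frame of tray_round_small_floor between 0.025 and 0.031 m); the robot touches nothing.
It fails at once if a roll or carton falls over (leans more than 1 rad) (angle between any of roll_large_mid, carton_large_mid, roll_medium_mid, carton_small_mid, roll_small_mid's own z axis and vertical above 1 rad).
It also fails if it takes over 139 s, if anything falls off the work surface, if the arm or the gripper's body presses on something with over 40 N, if the wrist force passes 120 N, or if a joint passes its speed limit or range.

ROBOT

A 7-joint arm with a two-finger parallel gripper is mounted at the origin on the work surface. World frame = base frame: x ahead of the robot, y to its left, z up, the work surface at z = 0. Lengths are in m, angles in rad, forces in N, time in s.
With the tool pointing down it reaches from about 0.425 to 0.925 m from the base axis. Payload 6.8 kg.
Tool frame: the origin (TCP) lies between the finger pads; the fingertips stand 17 mm ahead of it and the grasp point (between the pads) lies 2 mm behind it; z points along the fingers, y is the direction in which the jaws open and shut (so a half turn about z gives the same grasp; the last joint's range is limited). The gripper opens to 85 mm and grips with 20 to 120 N. Pads are 22 mm wide; open, the fingers measure 114 mm over their backs; the gripper's body (76 mm by 85 mm) begins 54 mm behind the grasp point. The pads swing forward as they close: fully open they stand 13 mm farther back than shut.
Start: joints at [-1.304, 0.477, 0.022, 1.555, -0.011, 1.109, -0.083], TCP at [0.247, 0.628, 0.248] pointing down, gripper open.
Joint ranges: [-2.96, 2.96], [-0.34, 2.1], [-1.41, 1.46], [0.24, 2.44], [-1.37, 4.51], [0.17, 1.92], [-2.96, 2.96]. Speed limits (rad/s): [2.39, 2.39, 3.14, 3.14, 3.14, 3.14, 3.14].

INTERFACE

Orientations are given as a unit quaternion [w, x, y, z].
In Python, from station import bot gives the robot as it stands. The module is installed in compiled form; this text tells all that it offers.
- The arm moves only by the tool carry_out, never from a script. Its argument "moves" is a list of rows, each a list of 3 entries, a list of its own where there are three numbers: the turn, a rotation vector about the tool's x, y, z in degrees, then the shift along the tool's x, y, z in cm, then the finger opening in cm, from 0 to 8.54. A call has 1 to 5 rows; each row is the pose to reach, as a shift and turn from the pose commanded when the call began, along the tool's axes at that moment; what a row does not reach only later rows make up. A row lasts 1/8 s, in which the tool goes at most 62.5 mm and 10.7 degrees, less where a joint would pass 70% of its speed; a pose out of reach is approached as far as the arm can. A call with a gripper value outside its range is refused whole. The fingers move at their own pace and stop on an object; "newtons" is the grip in N (left out, the last holds). Time passes only in rows, so rows that repeat a pose let the fingers close. It gives the time, the measured TCP pose, the force and the opening at its end, in the units of the state.
- bot.get_obs(): the state, without advancing time (a new reading comes with each control period).
- bot.read_camera(name): name is "scene" or "top" or "wrist"; returns the picture (400x640x3 uint8, red, green, blue); there is no depth.
- bot.camera_info(name): a dict with "vertical_fov" (degrees; the focal length in pixels is half the picture's height over the tangent of half this angle, whatever the lens; pixels are square), "cx", "cy" (the principal point, pixels), "k1" (the pictures are not rectified: a ray, as slopes to the right and down, at radius r is drawn at 1 + k1 r^2 times it, then the intrinsics apply), "position" and "attitude" of the camera in the world. Camera axes: x right, y up, looking along -z (the intrinsics and any distortion apply to the point x, -y, -z); pixel columns grow to the right and rows downward; lengths in m; the calibration is good to about 2 mm. A picture is of the moment at which its call begins: read the wrist's pose just before it. camera_info takes no time and is no camera call; for the wrist camera it gives the pose at the moment of the call.
- bot.hand_in(): hands the job in, once; it reports no verdict.
Trained networks look in the newest picture that a camera, given by its name, has taken for a name from the list of things; names that differ only in an ending like _2 or _b are one class to them, and where a whole thing is asked for, a point or a joint stands for the part that bears it (a point fixed in the world has none). Each returns a list of dicts, best first, with "score" (0 to 1); they miss things now and then, are a little off and sometimes report something else, mostly with a low value. They report only what shows in the picture. A call takes as long as a camera call.
- bot.silhouettes(label, camera): "region" (400x640 bool, what is visible of it) and "location" ([column, row] in pixels, amid what is visible of it).
The state is a dict: "t": time; "q": joint angles; "joint_vel": joint speeds; "joint_torque": joint torques, N m; "eef_pos": TCP position; "tool_rot": TCP orientation; "contact_force": force on the tool from outside, world axes, zero at the start; "torque": the same for the moment, N m; "gripper_width": opening from 0.0 (shut) to 1.0 (fully open).
Only numpy, scipy, OpenCV 4.12 (cv2) and the standard library are available. Lean on these libraries where they do the work, as an engineer would, in place of code of your own. Each camera call takes 0.05 s, during which the arm holds its last target. There are 200 camera calls.

## Working session

There is one attempt and no reset: what is moved stays moved. The work goes in short steps, Python scripts to look and compute and a tool call to move; the robot and the scene stay as the last step left them, time stands still between calls to the robot, and variables do not carry over. Pictures are saved under pics/ and viewed, about 12 in all and at most 16, crops included, and the job is handed in when it is done.

Besides the shell and the picture viewer there is one more tool, called after "Emit:" as name([rows], argument=value, ...), one row to a line, values as JSON. carry_out: Moves the arm, as the interface text tells. Its arguments: {"type":"object","properties":{"moves":{"type":"array"},"newtons":{"type":"number"}},"required":["moves"]}

```bash
mkdir -p pics; cat > h.py <<'E'
import numpy as np, cv2
from station import bot
from scipy.spatial.transform import Rotation as R
def rot(q): q=np.array(q,float); return R.from_quat([q[1],q[2],q[3],q[0]]) if q.shape==(4,) else R.from_matrix(q)
def pix2plane(info,px,z):
    f=200/np.tan(np.radians(info["vertical_fov"])/2)
    d=(np.atleast_2d(px)-[info["cx"],info["cy"]])/f
    u=d.copy()
    for _ in range(30): u=d/(1+info["k1"]*(u**2).sum(1,keepdims=True))
    ray=rot(info["attitude"]).apply(np.c_[u[:,0],-u[:,1],-np.ones(len(u))])
    p=np.array(info["position"]); return p+ray*((z-p[2])/ray[:,2:3])
def project(info,P):
    f=200/np.tan(np.radians(info["vertical_fov"])/2)
    c=rot(info["attitude"]).inv().apply(np.atleast_2d(P)-info["position"])
    u=np.c_[c[:,0]/-c[:,2],-c[:,1]/-c[:,2]]
    return u*(1+info["k1"]*(u**2).sum(1,keepdims=True))*f+[info["cx"],info["cy"]]
E
python3 - <<'E'
from h import *
np.set_printoptions(precision=4,suppress=True)
print(bot.get_obs())
for c in("scene","top"):
    im=bot.read_camera(c);cv2.imwrite(f"pics/{c}0.png",im[:,:,::-1]);i=bot.camera_info(c);print(c,i)
    for n in "roll_large carton_large roll_medium carton_small roll_small tray_round_large tray_round_medium tray_round_small tray_square_large tray_square_small".split():
        z=.004 if 'tray' in n else .056
        for s in bot.silhouettes(n+("_floor" if 'tray' in n else "_mid"),c)[:2]:
            r=s["region"].astype(np.uint8); print(n,round(s["score"],2),s["location"],r.sum(),cv2.boundingRect(r),pix2plane(i,s["location"],z)[0])
E
```

```text
{'t': 0.0, 'q': array([-1.3041,  0.4778,  0.0224,  1.5565, -0.0115,  1.1093, -0.0831]), 'joint_vel': array([-0.0016, -0.0006, -0.0021, -0.0012,  0.001 ,  0.0011,  0.0007]), 'joint_torque': array([ -0.0011, -59.6448,   1.6075, -28.1194,   0.0124,   0.0094,
         0.    ]), 'eef_pos': array([0.2469, 0.6276, 0.2473]), 'tool_rot': array([-0.0001,  0.1863,  0.9825, -0.0009]), 'contact_force': array([ 0.291 , -0.1357,  0.0235]), 'torque': array([-0.0034,  0.029 ,  0.0617]), 'gripper_width': 1.0034474640118332}
scene {'vertical_fov': 53.475312034064864, 'cx': 324.76436160721767, 'cy': 204.33715280752156, 'k1': -0.10003464206297694, 'position': array([1.1136, 0.4309, 0.6231]), 'attitude': array([0.3906, 0.212 , 0.4067, 0.7982])}
roll_large 0.79 [289.1, 206.2] 502 (277, 192, 26, 27) [ 0.5324 -0.1056  0.056 ]
carton_large 0.78 [381.3, 240.3] 796 (365, 224, 40, 33) [0.502  0.1372 0.056 ]
roll_medium 0.6 [286.8, 188.8] 473 (279, 172, 21, 28) [ 0.4779 -0.1616  0.056 ]
carton_small 0.66 [386.5, 216.3] 773 (372, 201, 31, 34) [0.4181 0.1019 0.056 ]
carton_small 0.32 [289.1, 206.4] 509 (277, 191, 2
[... 1136 characters left out ...]
 [0.456  0.1181 0.056 ]
roll_small 0.8 [379.4, 210.5] 205 (373, 202, 18, 15) [ 0.4908 -0.1492  0.056 ]
tray_round_large 0.56 [239.3, 151.4] 857 (224, 137, 33, 34) [0.6529 0.2211 0.004 ]
tray_round_medium 0.91 [190.7, 208.9] 520 (177, 197, 27, 25) [0.4971 0.3468 0.004 ]
tray_round_medium 0.31 [369.8, 211.1] 156 (362, 199, 21, 24) [ 0.492  -0.1309  0.004 ]
tray_round_small 0.55 [443.0, 228.7] 376 (433, 218, 22, 21) [ 0.4452 -0.3266  0.004 ]
tray_square_large 0.89 [309.5, 158.0] 991 (294, 142, 33, 33) [0.6356 0.0313 0.004 ]
tray_square_large 0.25 [382.1, 210.8] 218 (373, 202, 18, 15) [ 0.4928 -0.164   0.004 ]
tray_square_small 0.61 [412.1, 156.3] 632 (395, 142, 31, 29) [ 0.6412 -0.2474  0.004 ]
```

```bash
ls pics
```

```text
scene0.png
top0.png
```

```bash
python3 - <<'E'
import cv2
a=cv2.imread('pics/top0.png')[100:280,150:490];b=cv2.imread('pics/scene0.png')[130:360,190:530]
cv2.imwrite('pics/t1.png',cv2.resize(a,None,fx=2.35,fy=2.35,interpolation=2))
cv2.imwrite('pics/s1.png',cv2.resize(b,None,fx=2.35,fy=2.35,interpolation=2))
E
```

```text
(no output)
```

View pics/t1.png

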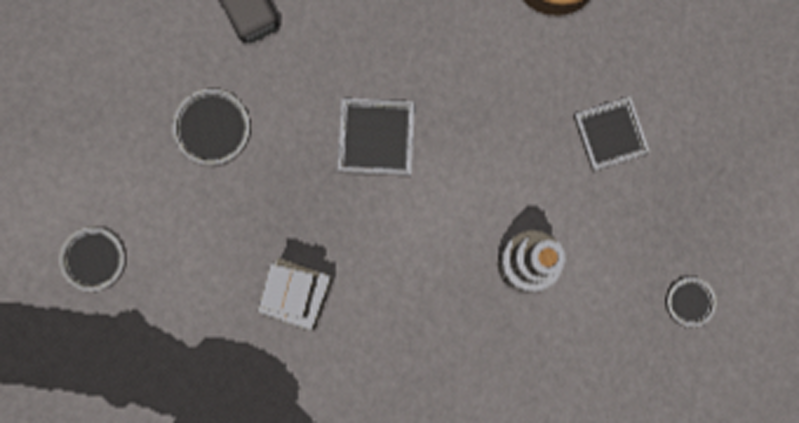

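View pics/s1.png

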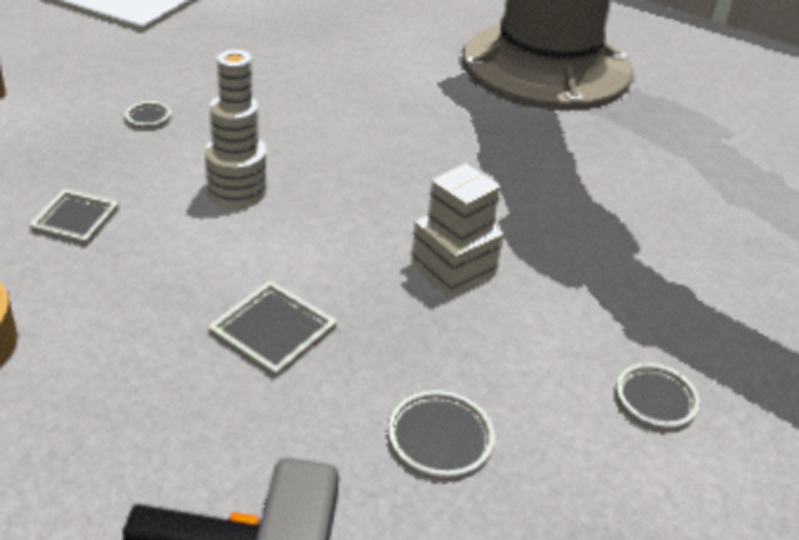

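```bash
cat > fit.py <<'E'
from h import *
from scipy.optimize import minimize
K=4
DIM={"roll_large":(0,66),"carton_large":(1,62),"roll_medium":(0,50),"carton_small":(1,46),"roll_small":(0,34),
"tray_round_large":(0,88),"tray_round_medium":(0,72),"tray_round_small":(0,56),"tray_square_large":(1,84),"tray_square_small":(1,68)}
def pts(n,p,zb):
    sq,d=DIM[n]; h=.010 if 'tray' in n else .056
    a=np.arange(4)*np.pi/2+np.pi/4+p[2] if sq else np.linspace(0,2*np.pi,40)
    r=d/2000*(2**.5 if sq else 1)
    xy=np.c_[p[0]+r*np.cos(a),p[1]+r*np.sin(a)]
    return np.r_[np.c_[xy,0*a+zb],np.c_[xy,0*a+zb+h]]
def mask(info,n,p,zb):
    m=np.zeros((400*K,640*K),np.uint8)
    q=cv2.convexHull(((project(info,pts(n,p,zb))+.5)*K-.5).round().astype(np.int32))
    return cv2.fillConvexPoly(m,q,1)
def fit(n,zb,views,p0,occ={}):
    """views: list of (camname,info,region); occ: cam-> hi-res mask"""
    V=[(i,cv2.resize(r.astype(np.uint8),None,fx=K,fy=K,interpolation=0),occ.get(c)) for c,i,r in views]
    def cost(p):
        s=0
        for i,r,o in V:
            m=mask(i,n,p,zb)
            if o is not None: m=m&~o&1; r=r&~o&1
            s+=1-(m&r).sum()/max(1,(m|r).sum())
        return s/len(V)
    best=None
    for yaw in ([-.6,-.2,.2,.6] if DIM[n][0] else [0]):
        x=np.array([p0[0],p0[1],yaw]); 
        o=minimize(cost,x,method="Nelder-Mead",options=dict(initial_simplex=x+np.array([[0,0,0],[.01,0,0],[0,.01,0],[0,0,.3]]),xatol=2e-4,fatol=1e-4,maxiter=70))
        if best is None or o.fun<best.fun: best=o
    return best.x,best.fun
E
cat > m1.py <<'E'
from fit import *
import json
np.set_printoptions(precision=4,suppress=True)
cams=("scene","top"); I={c:bot.camera_info(c) for c in cams}
for c in cams: bot.read_camera(c)
def S(n): return [(c,I[c],s[0]["region"]) for c in cams if (s:=bot.silhouettes(n+("_floor" if 'tray' in n else "_mid"),c))]
res={}
def go(n,zb,p0,occ={}):
    v=S(n); f,c=fit(n,zb,v,p0,occ); per=[np.r_[fit(n,zb,[w],f,occ)[0],] for w in v]
    print(n,f[:2],"yaw",round(np.degrees(f[2]),1),round(c,3),"per",*[np.r_[p[:2],np.degrees(p[2])] for p in per]); res[n]=f.tolist(); return f
for n,p in dict(tray_round_large=(.65,.222),tray_round_medium=(.498,.347),tray_round_small=(.445,-.327),tray_square_large=(.637,.03),tray_square_small=(.638,-.244)).items(): go(n,0,p)
for st,p in (([("roll_small",.112),("roll_medium",.056),("roll_large",0)],(.49,-.13)),([("carton_small",.056),("carton_large",0)],(.455,.11))):
    occ={}
    for n,z in st:
        f=go(n,z,p,occ)
        for c in cams: m=mask(I[c],n,f,z); occ[c]=occ[c]|m if c in occ else m
json.dump(res,open("res.json","w"))
E
time python3 m1.py
```

```text
tray_round_large [0.6445 0.2185] yaw 8.9 0.061 per [0.6445 0.2185 0.    ]
tray_round_medium [0.4943 0.3489] yaw 20.6 0.076 per [ 0.4937  0.3484 -4.773 ] [0.4952 0.3492 5.8379]
tray_round_small [ 0.4467 -0.3275] yaw -1.5 0.134 per [ 0.4466 -0.3275  0.3263] [ 0.4467 -0.3275  2.1752]
tray_square_large [0.6368 0.0304] yaw -4.0 0.056 per [ 0.6359  0.0295 -3.3655] [ 0.6371  0.0307 -3.7241]
tray_square_small [ 0.6401 -0.2412] yaw 18.9 0.069 per [ 0.6392 -0.2419 19.2089] [ 0.6411 -0.2408 18.3486]
roll_small [ 0.4886 -0.1399] yaw 5.9 0.101 per [ 0.4852 -0.1426  3.775 ] [ 0.4895 -0.1404  8.1617]
roll_medium [ 0.4917 -0.1412] yaw 6.8 0.565 per [ 0.4917 -0.1412  0.    ] [ 0.4917 -0.1412  0.    ]
roll_large [ 0.4906 -0.142 ] yaw 9.6 0.182 per [ 0.4885 -0.1414 13.758 ] [ 0.4915 -0.1427 -2.0483]
carton_small [0.4573 0.1202] yaw -15.2 0.063 per [  0.4556   0.12   -15.0229] [  0.4577   0.1198 -13.6987]
carton_large [0.4549 0.1188] yaw -20.0 0.165 per [ 0.4547  0.119  69.0658] [  0.4551   0.1187 -19.2229]
real	2m22.036s
user	1m13.584s
sys	0m57.692s
```

```bash
cat > plan.py <<'E'
from h import *
def plan(wps,step=.05,deg=9):
    """wps: (x,y,z,jaw_yaw_deg,open_cm[,rows_hold][,step]); prints calls"""
    o=bot.get_obs(); p=np.array(o["eef_pos"]); Rm=rot(o["tool_rot"]).as_matrix(); y=np.degrees(np.arctan2(Rm[1,1],Rm[0,1]))
    print("t",round(o["t"],2),"at",p.round(4),"yaw",round(y,1),"open",round(o["gripper_width"]*8.54,2),"F",np.round(o["contact_force"],1),"tilt",np.round(Rm[:2,2],3))
    rows=[];cp,cy=p,y
    for w in wps:
        q=np.array(w[:3]); st=w[6] if len(w)>6 else step
        n=max(1,int(np.ceil(max(np.linalg.norm(q-cp)/st,abs(w[3]-cy)/deg))))
        for k in range(1,n+1): rows.append((cp+(q-cp)*k/n,cy+(w[3]-cy)*k/n,w[4]))
        rows+= [(q,w[3],w[4])]*(w[5] if len(w)>5 else 0); cp,cy=q,w[3]
    for i in range(0,len(rows),5):
        a=np.radians(y); X=np.array([[-np.sin(a),np.cos(a),0],[np.cos(a),np.sin(a),0],[0,0,-1]])
        out=[]
        for q,yy,o_ in rows[i:i+5]:
            t=round(y-yy); s=np.round(X@(q-p)*100,1)+0; out.append([[0,0,t],s.tolist(),o_])
        print(out); p=p+X.T@s/100; y=y-t
E
python3 -c "
from plan import *
plan([(.46,.33,.26,20,8.5),(.489,-.140,.26,-16,8.5)],step=.055)"
```

```text
t 2.2 at [0.2471 0.6282 0.2483] yaw 68.5 open 8.53 F [0.7 0.  0.3] tilt [-0.  0.]
[[[0, 0, 7], [-4.4, -2.9, -0.2], 8.5], [[0, 0, 14], [-8.8, -5.7, -0.3], 8.5], [[0, 0, 21], [-13.2, -8.6, -0.5], 8.5], [[0, 0, 28], [-17.6, -11.4, -0.7], 8.5], [[0, 0, 35], [-21.9, -14.3, -0.8], 8.5]]
[[[0, 0, 7], [-5.2, 0.3, -0.2], 8.5], [[0, 0, 14], [-10.5, 0.4, -0.4], 8.5], [[0, 0, 18], [-15.0, -2.2, -0.4], 8.5], [[0, 0, 22], [-19.5, -4.8, -0.4], 8.5], [[0, 0, 26], [-24.1, -7.4, -0.4], 8.5]]
[[[0, 0, 4], [-5.2, -0.4, 0.0], 8.5], [[0, 0, 8], [-10.4, -0.8, 0.0], 8.5], [[0, 0, 12], [-15.6, -1.1, 0.0], 8.5], [[0, 0, 16], [-20.9, -1.5, 0.0], 8.5], [[0, 0, 20], [-26.1, -1.8, 0.0], 8.5]]
[[[0, 0, 4], [-5.0, 1.4, 0.0], 8.5]]
```

Emit:
carry_out([
  [[0,0,7],[-4.4,-2.9,-0.2],8.5],
  [[0,0,14],[-8.8,-5.7,-0.3],8.5],
  [[0,0,21],[-13.2,-8.6,-0.5],8.5],
  [[0,0,28],[-17.6,-11.4,-0.7],8.5],
  [[0,0,35],[-21.9,-14.3,-0.8],8.5],
], newtons=40)

```text
t: 2.82
eef_pos: [0.3996, 0.4135, 0.2567]
tool_rot: [0.0, 0.475, 0.88, 0.0]
contact_force: [1.6, 0.1, 0.0]
gripper_width: 0.997
```

Emit:
carry_out([
  [[0,0,7],[-5.2,0.3,-0.2],8.5],
  [[0,0,14],[-10.5,0.4,-0.4],8.5],
  [[0,0,18],[-15.0,-2.2,-0.4],8.5],
  [[0,0,22],[-19.5,-4.8,-0.4],8.5],
  [[0,0,26],[-24.1,-7.4,-0.4],8.5],
])

```text
t: 3.45
eef_pos: [0.47, 0.1715, 0.2605]
tool_rot: [0.0, 0.66, 0.751, 0.0]
contact_force: [0.2, 0.1, 0.7]
gripper_width: 0.994
```

Emit:
carry_out([
  [[0,0,4],[-5.2,-0.4,0.0],8.5],
  [[0,0,8],[-10.4,-0.8,0.0],8.5],
  [[0,0,12],[-15.6,-1.1,0.0],8.5],
  [[0,0,16],[-20.9,-1.5,0.0],8.5],
  [[0,0,20],[-26.1,-1.8,0.0],8.5],
])

```text
t: 4.08
eef_pos: [0.4863, -0.0896, 0.2607]
tool_rot: [0.0, 0.78, 0.625, 0.001]
contact_force: [-0.3, 0.2, 0.7]
gripper_width: 0.997
```

Emit:
carry_out([
  [[0,0,4],[-5.0,1.4,0.0],8.5],
  [[0,0,4],[-5.0,1.4,0.0],8.5],
  [[0,0,4],[-5.0,1.4,0.0],8.5],
])

```text
t: 4.45
eef_pos: [0.4892, -0.1393, 0.2602]
tool_rot: [-0.0, 0.801, 0.599, 0.0]
contact_force: [0.1, 0.2, 0.1]
gripper_width: 0.998
```

```bash
python3 - <<'E'
from plan import *
i=bot.camera_info("wrist"); im=bot.read_camera("wrist"); cv2.imwrite("pics/w1.png",im[:,:,::-1]); print(i)
for P in ([.489,-.140,.168],[.4917,-.1412,.112],[.4906,-.142,.056]): print(project(i,P))
for n in("roll_small","roll_medium","roll_large"):
    for s in bot.silhouettes(n+"_mid","wrist")[:1]: print(n,s["score"],s["location"],cv2.boundingRect(s["region"].astype(np.uint8)))
plan([(.489,-.140,.142,-16,8.5)],step=.03)
E
```

```text
{'vertical_fov': 68.62619822573885, 'cx': 320.4324846770875, 'cy': 202.6322448608442, 'k1': -0.05277125858747587, 'position': array([ 0.50835579, -0.07506144,  0.38574685]), 'attitude': array([ 0.98050023, -0.13446662,  0.01950518, -0.14197735])}
[[320.27127365 211.16312365]]
[[323.35031379 194.24625873]]
[[322.16113805 183.36755386]]
roll_small 0.67 [320.8, 208.7] (300, 180, 43, 56)
roll_medium 0.6 [323.6, 179.3] (298, 164, 51, 49)
roll_large 0.64 [323.2, 163.7] (296, 152, 56, 42)
t 4.65 at [ 0.4893 -0.1384  0.2602] yaw -16.3 open 8.51 F [ 0.1 -0.   0.3] tilt [-0.     0.001]
[[[0, 0, 0], [0.0, 0.0, 3.0], 8.5], [[0, 0, 0], [-0.1, 0.0, 5.9], 8.5], [[0, 0, 0], [-0.1, 0.0, 8.9], 8.5], [[0, 0, 0], [-0.2, 0.0, 11.8], 8.5]]
```

View pics/w1.png

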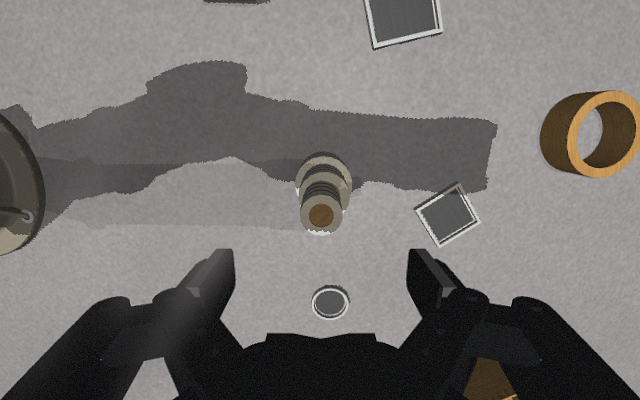

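Emit:
carry_out([
  [[0,0,0],[-0.2,0,3.0],8.5],
  [[0,0,0],[-0.3,0,6.0],8.5],
  [[0,0,0],[-0.4,0,9.0],8.5],
  [[0,0,0],[-0.4,0,11.8],8.5],
  [[0,0,0],[-0.4,0,11.8],8.5],
])

```text
t: 5.28
eef_pos: [0.4868, -0.1425, 0.1408]
tool_rot: [-0.001, 0.801, 0.599, -0.002]
contact_force: [0.4, 0.3, 1.0]
gripper_width: 0.992
```

Emit:
carry_out([
  [[0,0,0],[0,0,0],5.0],
  [[0,0,0],[0,0,0],4.0],
  [[0,0,0],[0,0,0],3.0],
  [[0,0,0],[0,0,0],3.0],
  [[0,0,0],[0,0,0],3.0],
])

```text
t: 5.9
eef_pos: [0.4886, -0.1436, 0.1433]
tool_rot: [0.0, 0.801, 0.599, 0.001]
contact_force: [-2.4, 1.0, 5.9]
gripper_width: 0.389
```

Emit:
carry_out([
  [[0,0,0],[0,0,0],2.8],
  [[0,0,0],[0,0,0],2.8],
  [[0,0,0],[0,0,0],2.8],
])

```text
t: 6.28
eef_pos: [0.4885, -0.1437, 0.1433]
tool_rot: [0.0, 0.801, 0.598, 0.001]
contact_force: [-1.4, 1.5, 6.1]
gripper_width: 0.389
```

```bash
python3 - <<'E'
from plan import *
p=bot.get_obs()["eef_pos"]; dy=-.1425-p[1]
print("roll offset",dy)
plan([(p[0],p[1],.21,-16,2.8,0,.03),(.4467,-.3275-dy,.21,-16,2.8,0,.04),(.4467,-.3275-dy,.05,-16,2.8,0,.04),(.4467,-.3275-dy,.0345,-16,2.8,2)])
E
```

```text
roll offset 0.0011725367982957369
t 6.28 at [ 0.4885 -0.1437  0.1433] yaw -16.5 open 3.32 F [-1.4  1.5  6.1] tilt [0.001 0.001]
[[[0, 0, 0], [0.0, 0.0, -2.2], 2.8], [[0, 0, 0], [0.0, 0.0, -4.4], 2.8], [[0, 0, 0], [0.0, 0.0, -6.7], 2.8], [[0, 0, 0], [-3.8, 0.2, -6.7], 2.8], [[0, 0, 0], [-7.6, 0.5, -6.7], 2.8]]
[[[0, 0, 0], [-3.8, 0.2, 0.0], 2.8], [[0, 0, 0], [-7.5, 0.5, 0.0], 2.8], [[0, 0, 0], [-11.3, 0.7, 0.0], 2.8], [[0, 0, 0], [-11.3, 0.7, 4.0], 2.8], [[0, 0, 0], [-11.3, 0.7, 8.0], 2.8]]
[[[0, 0, 0], [0.0, 0.0, 4.0], 2.8], [[0, 0, 0], [0.0, 0.0, 8.0], 2.8], [[0, 0, 0], [0.0, 0.0, 9.6], 2.8], [[0, 0, 0], [0.0, 0.0, 9.6], 2.8], [[0, 0, 0], [0.0, 0.0, 9.6], 2.8]]
```

Emit:
carry_out([
  [[0,0,0],[0.0,0.0,-2.2],2.8],
  [[0,0,0],[0.0,0.0,-4.4],2.8],
  [[0,0,0],[0.0,0.0,-6.7],2.8],
  [[0,0,0],[-3.8,0.2,-6.7],2.8],
  [[0,0,0],[-7.6,0.5,-6.7],2.8],
])

```text
t: 6.9
eef_pos: [0.4715, -0.2184, 0.2101]
tool_rot: [0.0, 0.801, 0.599, 0.001]
contact_force: [1.3, -0.1, -1.5]
gripper_width: 0.392
```

Emit:
carry_out([
  [[0,0,0],[-3.8,0.2,0.0],2.8],
  [[0,0,0],[-7.5,0.5,0.0],2.8],
  [[0,0,0],[-11.3,0.7,0.0],2.8],
  [[0,0,0],[-11.3,0.7,4.0],2.8],
  [[0,0,0],[-11.3,0.7,8.0],2.8],
])

```text
t: 7.52
eef_pos: [0.4463, -0.3291, 0.1291]
tool_rot: [0.001, 0.801, 0.598, 0.001]
contact_force: [0.4, 1.4, -0.8]
gripper_width: 0.392
```

Emit:
carry_out([
  [[0,0,0],[0.0,0.0,4.0],2.8],
  [[0,0,0],[0.0,0.0,5.0],2.8],
  [[0,0,0],[0.0,0.0,5.0],2.8],
  [[0,0,0],[0.0,0.0,5.0],2.8],
])

```text
t: 8.02
eef_pos: [0.4469, -0.329, 0.0809]
tool_rot: [0.001, 0.801, 0.598, 0.001]
contact_force: [1.3, -0.9, 0.0]
gripper_width: 0.39
```

```bash
python3 - <<'E'
from plan import *
i=bot.camera_info("wrist"); im=bot.read_camera("wrist"); cv2.imwrite("pics/w2.png",cv2.resize(im[180:400,180:480,::-1],None,fx=2,fy=2))
im=bot.read_camera("scene"); cv2.imwrite("pics/s2.png",im[:,:,::-1])
plan([(.4467,-.3286,.0355,-16,2.8,3,.04)])
E
```

```text
t 8.12 at [ 0.4468 -0.3288  0.0807] yaw -16.5 open 3.32 F [ 0.1  0.2 -0.6] tilt [ 0.002 -0.001]
[[[0, 0, 0], [0.0, 0.0, 2.3], 2.8], [[0, 0, 0], [0.0, 0.0, 4.5], 2.8], [[0, 0, 0], [0.0, 0.0, 4.5], 2.8], [[0, 0, 0], [0.0, 0.0, 4.5], 2.8], [[0, 0, 0], [0.0, 0.0, 4.5], 2.8]]
```

View pics/w2.png

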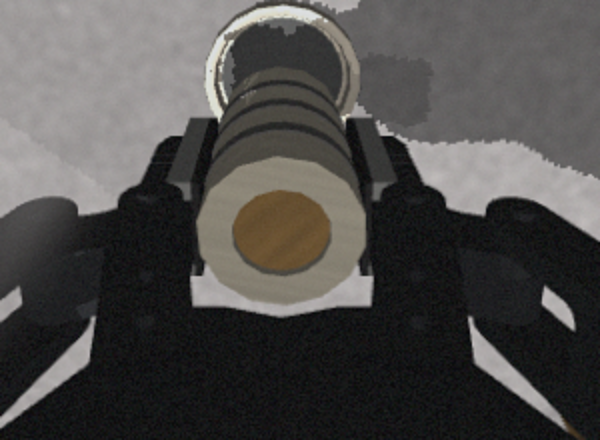

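Emit:
carry_out([
  [[0,0,0],[0.0,0.0,2.3],2.8],
  [[0,0,0],[0.0,0.0,4.0],2.8],
  [[0,0,0],[0.0,0.0,4.5],2.8],
  [[0,0,0],[0.0,0.0,4.5],2.8],
  [[0,0,0],[0.0,0.0,4.5],2.8],
])

```text
t: 8.75
eef_pos: [0.4455, -0.3278, 0.0353]
tool_rot: [-0.001, 0.801, 0.598, 0.0]
contact_force: [-3.2, 3.9, 12.2]
gripper_width: 0.391
```

Emit:
carry_out([
  [[0,0,0],[0,0,0],3.6],
  [[0,0,0],[0,0,0],4.2],
  [[0,0,0],[0,0,0],5.2],
  [[0,0,0],[0,0,0],6.0],
  [[0,0,0],[0,0,0],6.0],
])

```text
t: 9.38
eef_pos: [0.4459, -0.3283, 0.0342]
tool_rot: [-0.0, 0.801, 0.599, -0.0]
contact_force: [0.3, -0.1, -1.1]
gripper_width: 0.702
```

```bash
python3 - <<'E'
from plan import *
plan([(.4467,-.3286,.18,-16,8.5),(.491,-.142,.18,-16,8.5,2)])
E
```

```text
t 9.38 at [ 0.4459 -0.3283  0.0342] yaw -16.5 open 5.99 F [ 0.3 -0.1 -1.1] tilt [-0.  0.]
[[[0, 0, 0], [0.0, 0.0, -4.9], 8.5], [[0, 0, 0], [0.0, 0.1, -9.7], 8.5], [[0, 0, 0], [0.0, 0.1, -14.6], 8.5], [[0, 0, 0], [4.8, -0.2, -14.6], 8.5], [[0, 0, 0], [9.6, -0.4, -14.6], 8.5]]
[[[0, 0, 0], [4.8, -0.3, 0.0], 8.5], [[0, 0, 0], [9.5, -0.6, 0.0], 8.5], [[0, 0, 0], [9.5, -0.6, 0.0], 8.5], [[0, 0, 0], [9.5, -0.6, 0.0], 8.5]]
```

Emit:
carry_out([
  [[0,0,0],[0.0,0.0,-4.9],6.0],
  [[0,0,0],[0.0,0.1,-9.7],8.5],
  [[0,0,0],[0.0,0.1,-15.6],8.5],
  [[0,0,0],[4.8,-0.2,-16.6],8.5],
  [[0,0,0],[9.6,-0.4,-16.6],8.5],
])

```text
t: 10.0
eef_pos: [0.4701, -0.2348, 0.2018]
tool_rot: [0.001, 0.802, 0.598, 0.001]
contact_force: [0.0, -0.0, -1.1]
gripper_width: 0.995
```

Emit:
carry_out([
  [[0,0,0],[4.8,-0.3,0.0],8.5],
  [[0,0,0],[9.5,-0.6,0.0],8.5],
  [[0,0,0],[9.5,-0.6,0.0],8.5],
  [[0,0,0],[9.5,-0.6,0.0],8.5],
])

```text
t: 10.5
eef_pos: [0.4903, -0.1428, 0.2003]
tool_rot: [0.0, 0.801, 0.598, -0.0]
contact_force: [-0.6, -0.0, 0.2]
gripper_width: 0.996
```

```bash
cat > wfit.py <<'E'
from fit import *
np.set_printoptions(precision=4,suppress=True)
def wfit(n,zb,p0,cam="wrist"):
    i=bot.camera_info(cam); im=bot.read_camera(cam); cv2.imwrite(f"pics/{cam}_{n}_{bot.get_obs()['t']:.1f}.png",im[:,:,::-1])
    s=bot.silhouettes(n+("_floor" if 'tray' in n else "_mid"),cam)
    if s:
        f,c=fit(n,zb,[(cam,i,s[0]["region"])],p0); print(n,cam,round(s[0]["score"],2),f[:2],np.degrees(f[2]).round(1),"cost",round(c,3))
E
python3 - <<'E'
from wfit import *
from plan import plan
wfit("roll_medium",.056,(.491,-.142)); wfit("roll_small",.004,(.4467,-.3275),"scene"); wfit("roll_small",.004,(.4467,-.3275),"wrist")
plan([(.491,-.142,.086,-16,8.5)],step=.03)
im=cv2.imread("pics/scene_roll_small_%s.png"%0) if 0 else None
E
ls pics
```

```text
roll_medium wrist 0.61 [ 0.4913 -0.1438] 3.2 cost 0.026
roll_small scene 0.76 [ 0.4392 -0.3296] 28.2 cost 0.089
roll_small wrist 0.58 [ 0.4467 -0.3229] 4.3 cost 0.629
t 10.8 at [ 0.4902 -0.1433  0.2003] yaw -16.6 open 8.53 F [-0.2  0.5 -0.7] tilt [-0. -0.]
[[[0, 0, 0], [0.0, 0.0, 2.9], 8.5], [[0, 0, 0], [0.1, 0.0, 5.7], 8.5], [[0, 0, 0], [0.1, 0.0, 8.6], 8.5], [[0, 0, -1], [0.1, 0.0, 11.4], 8.5]]
s1.png
s2.png
scene0.png
scene_roll_small_10.7.png
t1.png
top0.png
w1.png
w2.png
wrist_roll_medium_10.6.png
wrist_roll_small_10.8.png
```

```bash
python3 - <<'E'
from fit import *
a=cv2.imread('pics/scene_roll_small_10.7.png')[120:240,180:340]
cv2.imwrite('pics/s3.png',cv2.resize(a,None,fx=4,fy=4,interpolation=2))
E
```

```text
(no output)
```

View pics/s3.png

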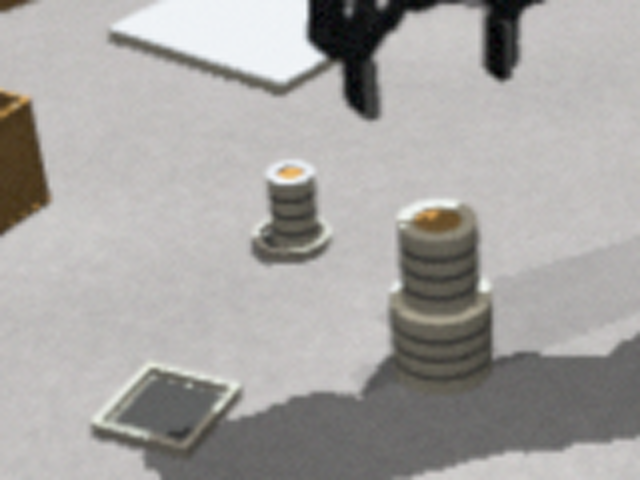

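Emit:
carry_out([
  [[0,0,0],[0.0,0.0,2.9],8.5],
  [[0,0,0],[0.0,0.0,5.7],8.5],
  [[0,0,0],[0.0,0.0,8.6],8.5],
  [[0,0,0],[0.0,0.0,11.4],8.5],
  [[0,0,0],[0.0,0.0,11.4],8.5],
])

```text
t: 11.42
eef_pos: [0.489, -0.1426, 0.0849]
tool_rot: [-0.001, 0.801, 0.598, -0.002]
contact_force: [-0.0, -0.4, -0.4]
gripper_width: 0.999
```

Emit:
carry_out([
  [[0,0,0],[0,0,0],6.0],
  [[0,0,0],[0,0,0],5.2],
  [[0,0,0],[0,0,0],4.5],
  [[0,0,0],[0,0,0],4.3],
  [[0,0,0],[0,0,0],4.3],
])

```text
t: 12.05
eef_pos: [0.4915, -0.1426, 0.0876]
tool_rot: [0.001, 0.801, 0.598, 0.001]
contact_force: [-0.6, 0.0, 6.6]
gripper_width: 0.573
```

Emit:
carry_out([
  [[0,0,0],[0,0,0],4.3],
  [[0,0,0],[0,0,0],4.3],
  [[0,0,0],[0,0,0],4.3],
])

```text
t: 12.42
eef_pos: [0.4915, -0.1426, 0.0875]
tool_rot: [0.001, 0.801, 0.598, 0.001]
contact_force: [-1.3, 0.4, 7.4]
gripper_width: 0.577
```

```bash
python3 - <<'E'
from plan import *
p=bot.get_obs()["eef_pos"]
plan([(p[0],p[1],.17,-16,4.3,0,.03),(.52,.1,.18,-5,4.3,0,.05),(.4948,.349,.17,5,4.3,0,.05),(.4948,.349,.07,5,4.3,1,.04)])
E
```

```text
t 12.43 at [ 0.4915 -0.1426  0.0875] yaw -16.5 open 4.93 F [-1.3  0.4  7.4] tilt [0.002 0.   ]
[[[0, 0, 0], [0.0, 0.0, -2.7], 4.3], [[0, 0, 0], [0.0, 0.0, -5.5], 4.3], [[0, 0, 0], [0.0, 0.0, -8.2], 4.3], [[0, 0, -3], [4.8, -0.8, -8.4], 4.3], [[0, 0, -5], [9.6, -1.7, -8.6], 4.3]]
[[[0, 0, -2], [4.9, -0.4, -0.2], 4.3], [[0, 0, -4], [9.8, -0.8, -0.4], 4.3], [[0, 0, -6], [14.6, -1.2, -0.6], 4.3], [[0, 0, -8], [18.6, -2.4, -0.5], 4.3], [[0, 0, -10], [22.6, -3.6, -0.3], 4.3]]
[[[0, 0, -1], [4.1, -0.6, 0.2], 4.3], [[0, 0, -3], [8.3, -1.1, 0.3], 4.3], [[0, 0, -5], [12.4, -1.6, 0.5], 4.3], [[0, 0, -6], [16.6, -2.2, 0.7], 4.3], [[0, 0, -6], [16.6, -2.2, 4.0], 4.3]]
[[[0, 0, 0], [0.0, 0.0, 3.3], 4.3], [[0, 0, 0], [0.0, 0.0, 6.7], 4.3], [[0, 0, 0], [0.0, 0.0, 6.7], 4.3]]
```

Emit:
carry_out([
  [[0,0,0],[0.0,0.0,-2.7],4.3],
  [[0,0,0],[0.0,0.0,-5.5],4.3],
  [[0,0,0],[0.0,0.0,-8.2],4.3],
  [[0,0,-3],[4.8,-0.8,-8.4],4.3],
  [[0,0,-5],[9.6,-1.7,-8.6],4.3],
])

```text
t: 13.05
eef_pos: [0.5018, -0.0446, 0.1733]
tool_rot: [0.0, 0.774, 0.633, 0.001]
contact_force: [0.3, -0.1, -1.7]
gripper_width: 0.574
```

Emit:
carry_out([
  [[0,0,-2],[4.9,-0.4,-0.2],4.3],
  [[0,0,-4],[9.8,-0.8,-0.4],4.3],
  [[0,0,-6],[14.6,-1.2,-0.6],4.3],
  [[0,0,-8],[18.6,-2.4,-0.5],4.3],
  [[0,0,-10],[22.6,-3.6,-0.3],4.3],
])

```text
t: 13.68
eef_pos: [0.5109, 0.1848, 0.1757]
tool_rot: [0.0, 0.716, 0.698, 0.0]
contact_force: [0.3, 0.3, -1.3]
gripper_width: 0.575
```

Emit:
carry_out([
  [[0,0,-1],[4.1,-0.6,0.2],4.3],
  [[0,0,-3],[8.3,-1.1,0.3],4.3],
  [[0,0,-5],[12.4,-1.6,0.5],4.3],
  [[0,0,-6],[16.6,-2.2,0.7],4.3],
  [[0,0,-6],[16.6,-2.2,4.0],4.3],
])

```text
t: 14.3
eef_pos: [0.4933, 0.3559, 0.137]
tool_rot: [-0.001, 0.676, 0.737, 0.003]
contact_force: [0.3, -0.8, -1.6]
gripper_width: 0.579
```

Emit:
carry_out([
  [[0,0,0],[0.0,0.0,3.0],4.3],
  [[0,0,0],[0.0,0.0,5.0],4.3],
  [[0,0,0],[0.0,0.0,5.0],4.3],
])

```text
t: 14.68
eef_pos: [0.4926, 0.3491, 0.0842]
tool_rot: [-0.0, 0.679, 0.734, -0.001]
contact_force: [-0.2, -0.8, -0.3]
gripper_width: 0.576
```

```bash
python3 - <<'E'
from plan import *
o=bot.get_obs();p=o["eef_pos"]
im=bot.read_camera("wrist"); cv2.imwrite("pics/w4.png",cv2.resize(im[120:400,120:520,::-1],None,fx=1.5,fy=1.5))
plan([(.4948,.349,.037,5,4.3,1,.03)])
E
```

```text
t 14.72 at [0.4935 0.3495 0.0854] yaw 4.5 open 4.92 F [ 0.   1.1 -0.9] tilt [-0. -0.]
[[[0, 0, 0], [0.0, 0.1, 2.4], 4.3], [[0, 0, 0], [-0.1, 0.1, 4.8], 4.3], [[0, 0, 0], [-0.1, 0.1, 4.8], 4.3]]
```

View pics/w4.png

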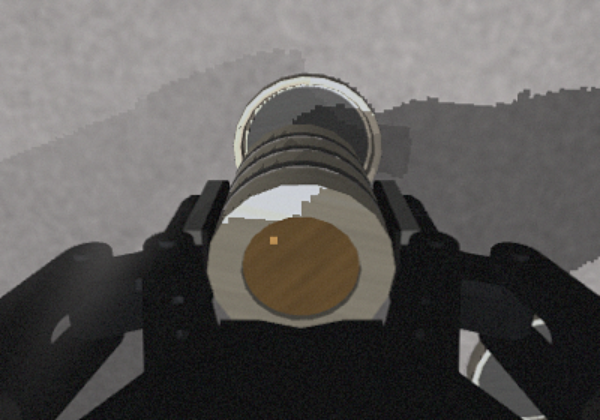

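Emit:
carry_out([
  [[0,0,0],[0.0,0.1,2.4],4.3],
  [[0,0,0],[0,0.1,4.2],4.3],
  [[0,0,0],[0,0.1,4.7],4.3],
  [[0,0,0],[0,0.1,4.7],4.3],
  [[0,0,0],[0,0.1,4.7],4.3],
])

```text
t: 15.35
eef_pos: [0.4949, 0.3501, 0.039]
tool_rot: [0.0, 0.679, 0.734, 0.001]
contact_force: [-0.1, 1.0, -0.5]
gripper_width: 0.575
```

Emit:
carry_out([
  [[0,0,0],[0,0,0],5.2],
  [[0,0,0],[0,0,0],5.6],
  [[0,0,0],[0,0,0],6.4],
  [[0,0,0],[0,0,0],7.2],
  [[0,0,0],[0,0,0],7.2],
])

```text
t: 15.98
eef_pos: [0.4944, 0.3498, 0.0383]
tool_rot: [-0.0, 0.679, 0.734, 0.0]
contact_force: [0.4, -0.5, 0.5]
gripper_width: 0.843
```

```bash
python3 - <<'E'
from plan import *
p=bot.get_obs()["eef_pos"]
plan([(p[0],p[1],.2,5,7.2,0,.05),(.457,.12,.21,-15,8.5,2)])
E
```

```text
t 15.97 at [0.4944 0.3498 0.0383] yaw 4.5 open 7.2 F [ 0.4 -0.5  0.5] tilt [0. 0.]
[[[0, 0, 0], [0.0, 0.0, -4.0], 7.2], [[0, 0, 0], [0.0, 0.0, -8.1], 7.2], [[0, 0, 0], [0.0, 0.0, -12.1], 7.2], [[0, 0, 0], [0.0, 0.0, -16.2], 7.2], [[0, 0, 4], [-4.5, -1.1, -16.4], 8.5]]
[[[0, 0, 4], [-4.6, -0.8, -0.2], 8.5], [[0, 0, 8], [-9.2, -1.6, -0.4], 8.5], [[0, 0, 12], [-13.8, -2.4, -0.6], 8.5], [[0, 0, 16], [-18.4, -3.2, -0.8], 8.5], [[0, 0, 16], [-18.4, -3.2, -0.8], 8.5]]
[[[0, 0, 0], [0.0, 0.0, 0.0], 8.5]]
```

Emit:
carry_out([
  [[0,0,0],[0.0,0.0,-4.0],7.2],
  [[0,0,0],[0.0,0.0,-8.1],7.2],
  [[0,0,0],[0.0,0.0,-12.1],7.2],
  [[0,0,0],[0.0,0.0,-16.2],7.2],
  [[0,0,4],[-4.5,-1.1,-16.4],8.5],
])

```text
t: 16.6
eef_pos: [0.4886, 0.3081, 0.2056]
tool_rot: [-0.0, 0.703, 0.712, 0.004]
contact_force: [0.1, -0.6, -0.6]
gripper_width: 0.989
```

Emit:
carry_out([
  [[0,0,4],[-4.6,-0.8,-0.2],8.5],
  [[0,0,8],[-9.2,-1.6,-0.4],8.5],
  [[0,0,12],[-13.8,-2.4,-0.6],8.5],
  [[0,0,16],[-18.4,-3.2,-0.8],8.5],
  [[0,0,16],[-18.4,-3.2,-0.8],8.5],
])

```text
t: 17.23
eef_pos: [0.456, 0.1161, 0.2105]
tool_rot: [-0.0, 0.798, 0.603, -0.0]
contact_force: [-0.5, 0.7, -0.3]
gripper_width: 0.996
```

Emit:
carry_out([
  [[0,0,0],[0,0,0],8.5],
  [[0,0,0],[0,0,0],8.5],
])

```text
t: 17.48
eef_pos: [0.4568, 0.121, 0.2102]
tool_rot: [0.0, 0.795, 0.606, 0.0]
contact_force: [-0.5, -0.4, -0.4]
gripper_width: 0.998
```

```bash
python3 - <<'E'
from wfit import *
from plan import plan
wfit("carton_small",.056,(.4573,.12)); wfit("carton_large",0,(.455,.119)); wfit("roll_medium",.004,(.4948,.349),"scene"); wfit("roll_small",.004,(.4467,-.3275),"top"); 
plan([(.457,.12,.086,-15,8.5)],step=.03)
E
ls -t pics|head -4
```

```text
carton_small wrist 0.93 [0.4576 0.1183] -14.7 cost 0.026
carton_large wrist 0.61 [0.455 0.119] -34.4 cost 1.0
roll_medium scene 0.73 [0.4926 0.3518] 8.8 cost 0.056
roll_small top 0.75 [ 0.4441 -0.3227] 5.0 cost 0.099
t 17.88 at [0.4567 0.1199 0.2102] yaw -15.5 open 8.55 F [-0.   0.4  0.4] tilt [-0. -0.]
[[[0, 0, 0], [0.0, 0.0, 2.5], 8.5], [[0, 0, 0], [0.0, 0.0, 5.0], 8.5], [[0, 0, 0], [0.0, 0.0, 7.5], 8.5], [[0, 0, 0], [0.0, 0.0, 9.9], 8.5], [[0, 0, 0], [0.0, 0.0, 12.4], 8.5]]
top_roll_small_17.8.png
scene_roll_medium_17.7.png
wrist_carton_large_17.6.png
wrist_carton_small_17.5.png
```

Emit:
carry_out([
  [[0,0,-0.5],[-0.1,0.0,2.5],8.5],
  [[0,0,-0.5],[-0.1,0.0,5.0],8.5],
  [[0,0,-0.5],[-0.1,0.1,7.5],8.5],
  [[0,0,-0.5],[-0.1,0.1,9.9],8.5],
  [[0,0,-0.5],[-0.1,0.1,12.4],8.5],
])

```text
t: 18.5
eef_pos: [0.4575, 0.1187, 0.0855]
tool_rot: [0.0, 0.793, 0.609, 0.0]
contact_force: [-0.2, 1.0, 0.9]
gripper_width: 1.001
```

Emit:
carry_out([
  [[0,0,0],[0,0,0],8.5],
  [[0,0,0],[0,0,0],5.6],
  [[0,0,0],[0,0,0],4.7],
  [[0,0,0],[0,0,0],3.9],
  [[0,0,0],[0,0,0],3.9],
])

```text
t: 19.12
eef_pos: [0.458, 0.1189, 0.0873]
tool_rot: [-0.0, 0.793, 0.609, 0.001]
contact_force: [-1.3, 0.3, 6.5]
gripper_width: 0.535
```

Emit:
carry_out([
  [[0,0,0],[0,0,0],3.9],
  [[0,0,0],[0,0,0],3.9],
  [[0,0,0],[0,0,0],3.9],
])

```text
t: 19.5
eef_pos: [0.4579, 0.1189, 0.0873]
tool_rot: [-0.0, 0.793, 0.609, 0.001]
contact_force: [-1.6, -0.5, 7.3]
gripper_width: 0.537
```

```bash
python3 - <<'E'
from plan import *
p=bot.get_obs()["eef_pos"]
plan([(p[0],p[1],.17,-15,3.9,0,.03),(.54,-.05,.18,0,3.9,0,.05),(.6403,-.241,.17,19,3.9,0,.05),(.6403,-.241,.085,19,3.9,3,.04)])
E
```

```text
t 19.5 at [0.4579 0.1189 0.0873] yaw -15.0 open 4.58 F [-1.6 -0.5  7.3] tilt [0.001 0.001]
[[[0, 0, 0], [0.0, 0.0, -2.8], 3.9], [[0, 0, 0], [0.0, 0.0, -5.5], 3.9], [[0, 0, 0], [0.0, 0.0, -8.3], 3.9], [[0, 0, -4], [-3.5, 3.1, -8.5], 3.9], [[0, 0, -7], [-7.1, 6.1, -8.8], 3.9]]
[[[0, 0, -4], [-3.9, 2.7, -0.2], 3.9], [[0, 0, -8], [-7.8, 5.3, -0.5], 3.9], [[0, 0, -12], [-11.3, 7.8, -0.3], 3.9], [[0, 0, -16], [-14.8, 10.3, -0.1], 3.9], [[0, 0, -19], [-18.3, 12.8, 0.1], 3.9]]
[[[0, 0, -4], [-4.2, 1.3, 0.2], 3.9], [[0, 0, -8], [-8.3, 2.5, 0.4], 3.9], [[0, 0, -8], [-8.3, 2.5, 3.3], 3.9], [[0, 0, -8], [-8.3, 2.5, 6.1], 3.9], [[0, 0, -8], [-8.3, 2.5, 8.9], 3.9]]
[[[0, 0, 0], [0.0, 0.0, 0.0], 3.9], [[0, 0, 0], [0.0, 0.0, 0.0], 3.9], [[0, 0, 0], [0.0, 0.0, 0.0], 3.9]]
```

Emit:
carry_out([
  [[0,0,0],[0.0,0.0,-2.8],3.9],
  [[0,0,0],[0.0,0.0,-5.5],3.9],
  [[0,0,0],[0.0,0.0,-8.3],3.9],
  [[0,0,-4],[-3.5,3.1,-8.5],3.9],
  [[0,0,-7],[-7.1,6.1,-8.8],3.9],
])

```text
t: 20.12
eef_pos: [0.4986, 0.0344, 0.1753]
tool_rot: [0.0, 0.753, 0.658, 0.001]
contact_force: [1.2, 0.4, -0.8]
gripper_width: 0.534
```

Emit:
carry_out([
  [[0,0,-4],[-3.9,2.7,-0.2],3.9],
  [[0,0,-8],[-7.8,5.3,-0.5],3.9],
  [[0,0,-12],[-11.3,7.8,-0.3],3.9],
  [[0,0,-16],[-14.8,10.3,-0.1],3.9],
  [[0,0,-19],[-18.3,12.8,0.1],3.9],
])

```text
t: 20.75
eef_pos: [0.5999, -0.1658, 0.1736]
tool_rot: [0.0, 0.635, 0.772, 0.0]
contact_force: [0.5, 0.4, -1.5]
gripper_width: 0.535
```

Emit:
carry_out([
  [[0,0,-4],[-4.2,1.3,0.2],3.9],
  [[0,0,-8],[-8.3,2.5,0.4],3.9],
  [[0,0,-8],[-8.3,2.5,3.3],3.9],
  [[0,0,-8],[-8.3,2.5,6.1],3.9],
  [[0,0,-8],[-8.3,2.5,8.9],3.9],
])

```text
t: 21.38
eef_pos: [0.6397, -0.2413, 0.0837]
tool_rot: [0.0, 0.581, 0.814, 0.0]
contact_force: [-0.1, -0.3, -0.6]
gripper_width: 0.535
```

Emit:
carry_out([
  [[0,0,0],[0.0,0.0,0.0],3.9],
  [[0,0,0],[0.0,0.0,0.0],3.9],
  [[0,0,0],[0.0,0.0,0.0],3.9],
])

```text
t: 21.75
eef_pos: [0.6407, -0.2418, 0.086]
tool_rot: [0.001, 0.581, 0.814, 0.0]
contact_force: [0.7, 0.1, -0.9]
gripper_width: 0.535
```

```bash
python3 - <<'E'
from plan import *
im=bot.read_camera("wrist"); cv2.imwrite("pics/w5.png",cv2.resize(im[120:400,120:520,::-1],None,fx=1.5,fy=1.5))
plan([(.6403,-.241,.0375,19,3.9,1,.03)])
E
```

```text
t 21.8 at [ 0.6406 -0.2417  0.0858] yaw 19.0 open 4.58 F [ 0.3  0.2 -0.9] tilt [ 0.002 -0.001]
[[[0, 0, 0], [0.0, 0.0, 2.4], 3.9], [[0, 0, 0], [0.1, 0.0, 4.8], 3.9], [[0, 0, 0], [0.1, 0.0, 4.8], 3.9]]
```

View pics/w5.png

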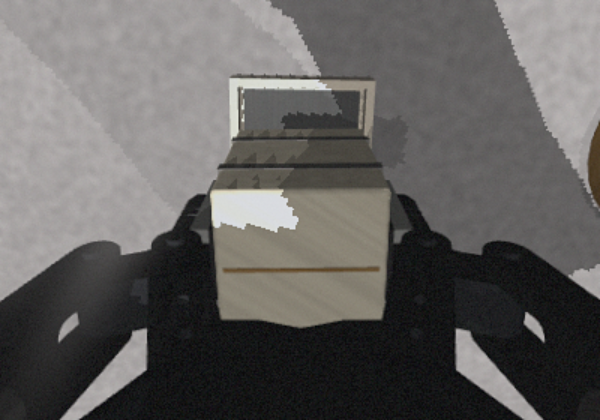

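Aligned with the tray. Lower and release.

Emit:
carry_out([
  [[0,0,0],[0.0,0.0,2.4],3.9],
  [[0,0,0],[0,0,4.2],3.9],
  [[0,0,0],[0,0,4.7],3.9],
  [[0,0,0],[0,0,4.7],3.9],
  [[0,0,0],[0,0,4.7],3.9],
])

```text
t: 22.42
eef_pos: [0.6402, -0.2418, 0.038]
tool_rot: [0.001, 0.581, 0.814, 0.0]
contact_force: [0.8, 0.7, -0.3]
gripper_width: 0.53
```

Emit:
carry_out([
  [[0,0,0],[0,0,0],4.8],
  [[0,0,0],[0,0,0],5.2],
  [[0,0,0],[0,0,0],6.0],
  [[0,0,0],[0,0,0],6.8],
  [[0,0,0],[0,0,0],6.8],
])

```text
t: 23.05
eef_pos: [0.6397, -0.2415, 0.0373]
tool_rot: [-0.0, 0.581, 0.814, 0.0]
contact_force: [0.3, 0.1, 1.1]
gripper_width: 0.792
```

```bash
python3 - <<'E'
from plan import *
p=bot.get_obs()["eef_pos"]
plan([(p[0],p[1],.16,19,6.8,0,.05),(.4555,.119,.16,-20,8.5,2)],step=.055)
E
```

```text
t 23.05 at [ 0.6397 -0.2415  0.0373] yaw 19.0 open 6.76 F [0.3 0.1 1.1] tilt [0. 0.]
[[[0, 0, 0], [0.0, 0.0, -4.1], 6.8], [[0, 0, 0], [0.0, 0.0, -8.2], 6.8], [[0, 0, 0], [0.0, 0.0, -12.3], 6.8], [[0, 0, 5], [5.0, -0.7, -12.3], 8.5], [[0, 0, 10], [10.0, -1.4, -12.3], 8.5]]
[[[0, 0, 5], [4.8, -1.6, 0.0], 8.5], [[0, 0, 10], [9.6, -3.2, 0.0], 8.5], [[0, 0, 14], [14.5, -4.7, 0.0], 8.5], [[0, 0, 19], [19.3, -6.3, 0.0], 8.5], [[0, 0, 24], [24.1, -7.9, 0.0], 8.5]]
[[[0, 0, 5], [3.8, -3.3, 0.0], 8.5], [[0, 0, 5], [3.8, -3.3, 0.0], 8.5], [[0, 0, 5], [3.8, -3.3, 0.0], 8.5]]
```

Emit:
carry_out([
  [[0,0,0],[0.0,0.0,-4.1],6.8],
  [[0,0,0],[0.0,0.0,-8.2],6.8],
  [[0,0,0],[0.0,0.0,-12.3],6.8],
  [[0,0,5],[5.0,-0.7,-12.3],8.5],
  [[0,0,10],[10.0,-1.4,-12.3],8.5],
])

```text
t: 23.68
eef_pos: [0.5936, -0.151, 0.1609]
tool_rot: [0.001, 0.651, 0.759, 0.001]
contact_force: [0.7, 1.7, -0.4]
gripper_width: 0.994
```

Emit:
carry_out([
  [[0,0,5],[4.8,-1.6,0.0],8.5],
  [[0,0,10],[9.6,-3.2,0.0],8.5],
  [[0,0,14],[14.5,-4.7,0.0],8.5],
  [[0,0,19],[19.3,-6.3,0.0],8.5],
  [[0,0,24],[24.1,-7.9,0.0],8.5],
])

```text
t: 24.3
eef_pos: [0.4773, 0.0755, 0.1605]
tool_rot: [-0.0, 0.794, 0.608, 0.0]
contact_force: [0.6, 0.6, 0.7]
gripper_width: 0.994
```

Emit:
carry_out([
  [[0,0,5],[3.8,-3.3,0.0],8.5],
  [[0,0,5],[3.8,-3.3,0.0],8.5],
  [[0,0,5],[3.8,-3.3,0.0],8.5],
])

```text
t: 24.68
eef_pos: [0.4562, 0.1191, 0.1605]
tool_rot: [0.0, 0.819, 0.574, 0.0]
contact_force: [-0.4, 0.0, -0.3]
gripper_width: 0.991
```

```bash
python3 - <<'E'
from wfit import *
from plan import plan
wfit("carton_large",0,(.455,.119)); wfit("carton_large",0,(.455,.119),"scene");wfit("carton_small",.004,(.64,-.241),"scene")
plan([(.4555,.119,.03,-20,8.5)],step=.03)
E
```

```text
carton_large wrist 0.82 [0.4552 0.116 ] 70.5 cost 0.018
carton_large scene 0.6 [0.4542 0.1182] 70.5 cost 0.032
carton_small scene 0.59 [ 0.6374 -0.2414] 18.5 cost 0.045
t 24.98 at [0.4564 0.1183 0.1603] yaw -20.1 open 8.51 F [0.  0.6 0.3] tilt [ 0. -0.]
[[[0, 0, 0], [0.0, 0.0, 2.6], 8.5], [[0, 0, 0], [0.0, 0.0, 5.2], 8.5], [[0, 0, 0], [0.0, -0.1, 7.8], 8.5], [[0, 0, 0], [0.0, -0.1, 10.4], 8.5], [[0, 0, 0], [0.0, -0.1, 13.0], 8.5]]
```

Emit:
carry_out([
  [[0,0,-0.5],[-0.1,-0.1,2.6],8.5],
  [[0,0,-0.5],[-0.1,-0.1,5.2],8.5],
  [[0,0,-0.5],[-0.1,-0.1,7.8],8.5],
  [[0,0,-0.5],[-0.1,-0.1,10.4],8.5],
  [[0,0,-0.5],[-0.1,-0.1,13.0],8.5],
], newtons=60)

```text
t: 25.6
eef_pos: [0.4551, 0.1183, 0.0294]
tool_rot: [0.0, 0.817, 0.577, 0.0]
contact_force: [0.2, 0.6, 0.2]
gripper_width: 0.991
```

Emit:
carry_out([
  [[0,0,0],[0,0,0],8.5],
  [[0,0,0],[0,0,0],7.0],
  [[0,0,0],[0,0,0],6.2],
  [[0,0,0],[0,0,0],5.5],
  [[0,0,0],[0,0,0],5.5],
])

```text
t: 26.22
eef_pos: [0.4558, 0.1188, 0.0316]
tool_rot: [0.0, 0.817, 0.577, 0.001]
contact_force: [-0.3, -2.2, 6.1]
gripper_width: 0.72
```

Emit:
carry_out([
  [[0,0,0],[0,0,0],5.5],
  [[0,0,0],[0,0,0],5.5],
  [[0,0,0],[0,0,0],5.5],
])

```text
t: 26.6
eef_pos: [0.4558, 0.1188, 0.0316]
tool_rot: [0.0, 0.817, 0.577, 0.001]
contact_force: [-0.5, -1.5, 5.7]
gripper_width: 0.72
```

```bash
python3 - <<'E'
from plan import *
p=bot.get_obs()["eef_pos"]
plan([(p[0],p[1],.1,-19.5,5.5,0,.025),(.637,.0304,.1,-3.7,5.5,0,.045),(.637,.0304,.075,-3.7,5.5,3,.03)])
E
```

```text
t 26.6 at [0.4558 0.1188 0.0316] yaw -19.5 open 6.15 F [-0.5 -1.5  5.7] tilt [0.002 0.001]
[[[0, 0, 0], [0.0, 0.0, -2.3], 5.5], [[0, 0, 0], [0.0, 0.0, -4.6], 5.5], [[0, 0, 0], [0.0, 0.0, -6.8], 5.5], [[0, 0, -3], [-0.5, 4.0, -6.8], 5.5], [[0, 0, -6], [-0.9, 8.0, -6.8], 5.5]]
[[[0, 0, -3], [-0.9, 3.9, 0.0], 5.5], [[0, 0, -7], [-1.8, 7.9, 0.0], 5.5], [[0, 0, -10], [-2.6, 11.8, 0.0], 5.5], [[0, 0, -10], [-2.6, 11.8, 2.5], 5.5], [[0, 0, -10], [-2.6, 11.8, 2.5], 5.5]]
[[[0, 0, 0], [0.0, 0.0, 0.0], 5.5], [[0, 0, 0], [0.0, 0.0, 0.0], 5.5]]
```

Emit:
carry_out([
  [[0,0,0],[0.0,0.0,-2.3],5.5],
  [[0,0,0],[0.0,0.0,-4.6],5.5],
  [[0,0,0],[0.0,0.0,-6.8],5.5],
  [[0,0,-3],[-0.5,4.0,-6.8],5.5],
  [[0,0,-6],[-0.9,8.0,-6.8],5.5],
])

```text
t: 27.22
eef_pos: [0.528, 0.0842, 0.0994]
tool_rot: [-0.0, 0.784, 0.621, 0.001]
contact_force: [0.3, 0.4, -1.5]
gripper_width: 0.713
```

Emit:
carry_out([
  [[0,0,-3],[-0.9,3.9,0.0],5.5],
  [[0,0,-7],[-1.8,7.9,0.0],5.5],
  [[0,0,-10],[-2.6,11.8,0.0],5.5],
  [[0,0,-10],[-2.6,11.8,2.0],5.5],
  [[0,0,-10],[-2.6,11.8,2.0],5.5],
])

```text
t: 27.85
eef_pos: [0.6337, 0.0312, 0.0767]
tool_rot: [-0.001, 0.728, 0.685, -0.002]
contact_force: [-1.4, 1.2, -1.4]
gripper_width: 0.722
```

Emit:
carry_out([
  [[0,0,0],[0.0,0.0,0.0],5.5],
  [[0,0,0],[0.0,0.0,0.0],5.5],
])

```text
t: 28.1
eef_pos: [0.6356, 0.0316, 0.0789]
tool_rot: [-0.0, 0.728, 0.686, 0.0]
contact_force: [0.7, 0.2, -1.0]
gripper_width: 0.717
```

```bash
python3 - <<'E'
from plan import *
im=bot.read_camera("wrist"); cv2.imwrite("pics/w6.png",cv2.resize(im[120:400,120:520,::-1],None,fx=1.5,fy=1.5))
plan([(.637,.0304,.0375,-3.7,5.5,1,.03)])
E
```

```text
t 28.15 at [0.6357 0.0315 0.0789] yaw -3.4 open 6.14 F [-0.2  0.  -2.1] tilt [0.001 0.   ]
[[[0, 0, 0], [0.0, 0.1, 2.1], 5.5], [[0, 0, 0], [-0.1, 0.1, 4.1], 5.5], [[0, 0, 0], [-0.1, 0.1, 4.1], 5.5]]
```

View pics/w6.png

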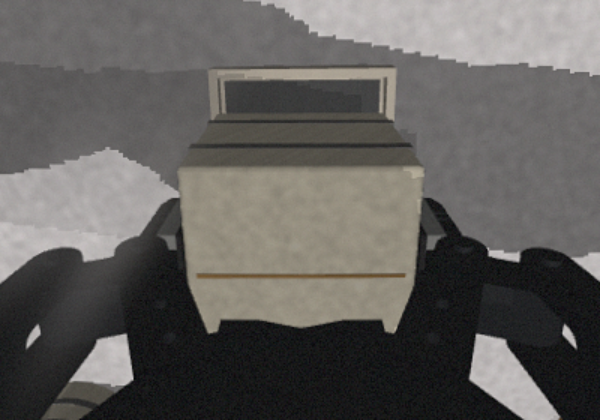

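Emit:
carry_out([
  [[0,0,0],[0.0,0.1,2.1],5.5],
  [[0,0,0],[0,0.1,3.5],5.5],
  [[0,0,0],[0,0.1,4.0],5.5],
  [[0,0,0],[0,0.1,4.0],5.5],
  [[0,0,0],[0,0.1,4.0],5.5],
])

```text
t: 28.78
eef_pos: [0.6372, 0.0306, 0.0386]
tool_rot: [0.0, 0.728, 0.685, 0.0]
contact_force: [-0.0, -0.0, -1.5]
gripper_width: 0.719
```

Emit:
carry_out([
  [[0,0,0],[0,0,0],6.4],
  [[0,0,0],[0,0,0],6.8],
  [[0,0,0],[0,0,0],7.6],
  [[0,0,0],[0,0,0],8.5],
  [[0,0,0],[0,0,0],8.5],
])

```text
t: 29.4
eef_pos: [0.6369, 0.0308, 0.0383]
tool_rot: [0.0, 0.728, 0.685, 0.0]
contact_force: [1.1, -0.5, -0.2]
gripper_width: 0.999
```

```bash
python3 - <<'E'
from plan import *
p=bot.get_obs()["eef_pos"]
plan([(p[0],p[1],.16,-4,8.5,0,.045),(.491,-.1425,.16,-16,8.5,2)])
E
```

```text
t 29.4 at [0.6369 0.0308 0.0383] yaw -3.5 open 8.53 F [ 1.1 -0.5 -0.2] tilt [0. 0.]
[[[0, 0, 0], [0.0, 0.0, -4.1], 8.5], [[0, 0, 0], [0.0, 0.0, -8.1], 8.5], [[0, 0, 1], [0.0, 0.0, -12.2], 8.5], [[0, 0, 3], [-3.6, -2.7, -12.2], 8.5], [[0, 0, 5], [-7.3, -5.4, -12.2], 8.5]]
[[[0, 0, 3], [-3.8, -2.4, 0.0], 8.5], [[0, 0, 5], [-7.7, -4.8, 0.0], 8.5], [[0, 0, 8], [-11.5, -7.1, 0.0], 8.5], [[0, 0, 8], [-11.5, -7.1, 0.0], 8.5], [[0, 0, 8], [-11.5, -7.1, 0.0], 8.5]]
```

Emit:
carry_out([
  [[0,0,0],[0.0,0.0,-4.1],8.5],
  [[0,0,0],[0.0,0.0,-8.1],8.5],
  [[0,0,1],[0.0,0.0,-12.2],8.5],
  [[0,0,3],[-3.6,-2.7,-12.2],8.5],
  [[0,0,5],[-7.3,-5.4,-12.2],8.5],
])

```text
t: 30.02
eef_pos: [0.5782, -0.0393, 0.1609]
tool_rot: [0.0, 0.757, 0.653, 0.001]
contact_force: [0.6, -0.5, -0.1]
gripper_width: 0.996
```

Emit:
carry_out([
  [[0,0,3],[-3.8,-2.4,0.0],8.5],
  [[0,0,5],[-7.7,-4.8,0.0],8.5],
  [[0,0,8],[-11.5,-7.1,0.0],8.5],
  [[0,0,8],[-11.5,-7.1,0.0],8.5],
  [[0,0,8],[-11.5,-7.1,0.0],8.5],
])

```text
t: 30.65
eef_pos: [0.4918, -0.1417, 0.1605]
tool_rot: [0.0, 0.801, 0.599, 0.0]
contact_force: [0.2, 0.5, -0.9]
gripper_width: 1.001
```

```bash
python3 - <<'E'
from wfit import *
from plan import plan
wfit("roll_large",0,(.491,-.142)); wfit("roll_large",0,(.491,-.142),"scene"); wfit("carton_large",.004,(.637,.03),"scene"); wfit("tray_round_large",0,(.648,.22),"top")
plan([(.491,-.1425,.03,-16,8.5)],step=.03)
E
```

```text
roll_large wrist 0.94 [ 0.4913 -0.1437] 11.7 cost 0.025
roll_large scene 0.77 [ 0.4884 -0.1415] -3.1 cost 0.049
carton_large scene 0.66 [0.6355 0.0294] -3.8 cost 0.028
tray_round_large top 0.82 [0.6469 0.2193] 8.8 cost 0.038
t 31.05 at [ 0.4916 -0.1417  0.1602] yaw -16.4 open 8.51 F [-0.4  0.   0. ] tilt [-0. -0.]
[[[0, 0, 0], [0.0, 0.0, 2.6], 8.5], [[0, 0, 0], [0.0, 0.0, 5.2], 8.5], [[0, 0, 0], [-0.1, 0.0, 7.8], 8.5], [[0, 0, 0], [-0.1, 0.0, 10.4], 8.5], [[0, 0, 0], [-0.1, 0.0, 13.0], 8.5]]
```

Emit:
carry_out([
  [[0,0,0],[-0.1,0.0,2.6],8.5],
  [[0,0,0],[-0.1,0.0,5.2],8.5],
  [[0,0,0],[-0.1,0.0,7.8],8.5],
  [[0,0,0],[-0.1,0.0,10.4],8.5],
  [[0,0,0],[-0.1,0.0,13.0],8.5],
])

```text
t: 31.68
eef_pos: [0.4913, -0.1429, 0.0294]
tool_rot: [0.0, 0.801, 0.599, 0.0]
contact_force: [-0.4, 0.4, -0.7]
gripper_width: 0.995
```

Emit:
carry_out([
  [[0,0,0],[0,0,0],8.5],
  [[0,0,0],[0,0,0],7.2],
  [[0,0,0],[0,0,0],6.6],
  [[0,0,0],[0,0,0],5.9],
  [[0,0,0],[0,0,0],5.9],
])

```text
t: 32.3
eef_pos: [0.4916, -0.1431, 0.0317]
tool_rot: [0.0, 0.801, 0.598, 0.001]
contact_force: [-2.3, -0.4, 8.6]
gripper_width: 0.759
```

Emit:
carry_out([
  [[0,0,0],[0,0,0],5.9],
  [[0,0,0],[0,0,0],5.9],
  [[0,0,0],[0,0,0],5.9],
])

```text
t: 32.67
eef_pos: [0.4916, -0.1432, 0.0317]
tool_rot: [0.0, 0.801, 0.598, 0.001]
contact_force: [-0.7, 0.3, 8.4]
gripper_width: 0.763
```

```bash
python3 - <<'E'
from plan import *
p=bot.get_obs()["eef_pos"]
plan([(p[0],p[1],.14,-16,5.9,0,.03),(.6455,.219,.14,-4,5.9,0,.045),(.6455,.219,.078,-4,5.9,3,.03)])
E
```

```text
t 32.67 at [ 0.4916 -0.1432  0.0317] yaw -16.5 open 6.52 F [-0.7  0.3  8.4] tilt [0.002 0.   ]
[[[0, 0, 0], [0.0, 0.0, -2.7], 5.9], [[0, 0, 0], [0.0, 0.0, -5.4], 5.9], [[0, 0, 0], [0.0, 0.0, -8.1], 5.9], [[0, 0, 0], [0.0, 0.0, -10.8], 5.9], [[0, 0, -2], [4.3, 0.5, -10.8], 5.9]]
[[[0, 0, -1], [4.4, 0.6, 0.0], 5.9], [[0, 0, -2], [8.7, 1.3, 0.0], 5.9], [[0, 0, -4], [13.0, 1.9, 0.0], 5.9], [[0, 0, -5], [17.3, 2.6, 0.0], 5.9], [[0, 0, -6], [21.7, 3.2, 0.0], 5.9]]
[[[0, 0, -2], [4.2, 1.1, 0.0], 5.9], [[0, 0, -3], [8.4, 2.2, 0.0], 5.9], [[0, 0, -4], [12.7, 3.3, 0.0], 5.9], [[0, 0, -4], [12.7, 3.3, 2.0], 5.9], [[0, 0, -4], [12.7, 3.3, 4.1], 5.9]]
[[[0, 0, 0], [0.0, 0.0, 2.1], 5.9], [[0, 0, 0], [0.0, 0.0, 2.1], 5.9], [[0, 0, 0], [0.0, 0.0, 2.1], 5.9], [[0, 0, 0], [0.0, 0.0, 2.1], 5.9]]
```

Emit:
carry_out([
  [[0,0,0],[0.0,0.0,-2.7],5.9],
  [[0,0,0],[0.0,0.0,-5.4],5.9],
  [[0,0,0],[0.0,0.0,-8.1],5.9],
  [[0,0,0],[0.0,0.0,-10.8],5.9],
  [[0,0,-2],[4.3,0.5,-10.8],5.9],
])

```text
t: 33.3
eef_pos: [0.5087, -0.1063, 0.1413]
tool_rot: [0.002, 0.792, 0.61, 0.002]
contact_force: [1.2, 0.5, -0.9]
gripper_width: 0.757
```

Emit:
carry_out([
  [[0,0,-1],[4.4,0.6,0.0],5.9],
  [[0,0,-2],[8.7,1.3,0.0],5.9],
  [[0,0,-4],[13.0,1.9,0.0],5.9],
  [[0,0,-5],[17.3,2.6,0.0],5.9],
  [[0,0,-6],[21.7,3.2,0.0],5.9],
])

```text
t: 33.92
eef_pos: [0.5938, 0.1003, 0.1391]
tool_rot: [0.0, 0.757, 0.653, 0.001]
contact_force: [0.1, 0.1, -1.4]
gripper_width: 0.758
```

Emit:
carry_out([
  [[0,0,-2],[4.2,1.1,0.0],5.9],
  [[0,0,-3],[8.4,2.2,0.0],5.9],
  [[0,0,-4],[12.7,3.3,0.0],5.9],
  [[0,0,-4],[12.7,3.3,2.0],5.9],
  [[0,0,-4],[12.7,3.3,4.1],5.9],
])

```text
t: 34.55
eef_pos: [0.6444, 0.2192, 0.0967]
tool_rot: [0.0, 0.734, 0.679, -0.0]
contact_force: [0.2, -0.7, -1.4]
gripper_width: 0.764
```

Emit:
carry_out([
  [[0,0,0],[0.0,0.0,2.0],5.9],
  [[0,0,0],[0.0,0.0,2.0],5.9],
  [[0,0,0],[0.0,0.0,2.0],5.9],
  [[0,0,0],[0.0,0.0,2.0],5.9],
])

```text
t: 35.05
eef_pos: [0.6453, 0.2195, 0.0783]
tool_rot: [0.0, 0.734, 0.679, 0.001]
contact_force: [-0.2, 0.1, -1.0]
gripper_width: 0.753
```

```bash
python3 - <<'E'
from plan import *
im=bot.read_camera("wrist"); cv2.imwrite("pics/w7.png",cv2.resize(im[120:400,120:520,::-1],None,fx=1.5,fy=1.5))
plan([(.6455,.219,.0375,-4,5.9,1,.03)])
E
```

```text
t 35.1 at [0.6452 0.2196 0.0782] yaw -4.5 open 6.49 F [ 0.8 -0.2 -0.6] tilt [0.001 0.001]
[[[0, 0, 0], [0.0, 0.0, 2.0], 5.9], [[0, 0, 0], [-0.1, 0.0, 4.1], 5.9], [[0, 0, 0], [-0.1, 0.0, 4.1], 5.9]]
```

View pics/w7.png

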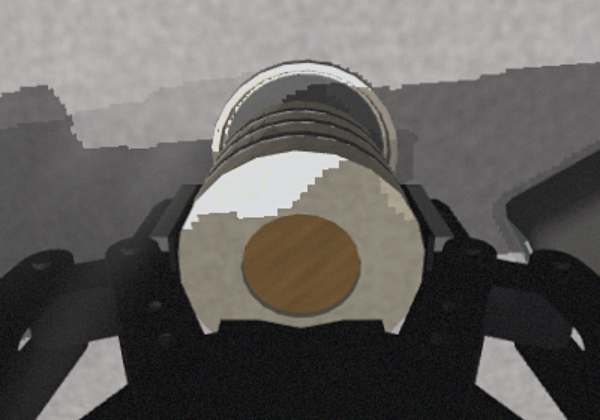

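Emit:
carry_out([
  [[0,0,0],[0.0,0.1,2.0],5.9],
  [[0,0,0],[0,0.1,3.4],5.9],
  [[0,0,0],[0,0.1,4.0],5.9],
  [[0,0,0],[0,0.1,4.0],5.9],
  [[0,0,0],[0,0.1,4.0],5.9],
])

```text
t: 35.72
eef_pos: [0.6457, 0.2195, 0.037]
tool_rot: [0.0, 0.734, 0.679, -0.0]
contact_force: [-0.4, -0.3, -1.8]
gripper_width: 0.763
```

Emit:
carry_out([
  [[0,0,0],[0,0,0],6.8],
  [[0,0,0],[0,0,0],7.2],
  [[0,0,0],[0,0,0],7.8],
  [[0,0,0],[0,0,0],8.5],
  [[0,0,0],[0,0,0],8.5],
])

```text
t: 36.35
eef_pos: [0.6457, 0.2196, 0.0373]
tool_rot: [0.0, 0.734, 0.679, 0.0]
contact_force: [0.6, 0.0, -1.1]
gripper_width: 0.993
```

Emit:
carry_out([
  [[0,0,0],[0,0,-3.0],8.5],
  [[0,0,0],[0,0,-7],8.5],
  [[0,0,0],[0,0,-12],8.5],
  [[0,0,0],[0,0,-17],8.5],
  [[0,0,0],[0,0,-22],8.5],
])

```text
t: 36.98
eef_pos: [0.6454, 0.2194, 0.259]
tool_rot: [-0.0, 0.734, 0.679, 0.0]
contact_force: [0.5, 0.6, 1.4]
gripper_width: 1.001
```

Emit:
carry_out([
  [[0,0,0],[5.0,0,0],8.5],
  [[0,0,0],[10,0,0],8.5],
  [[0,0,0],[15,0,0],8.5],
  [[0,0,0],[15,0,0],8.5],
])

```text
t: 37.48
eef_pos: [0.6553, 0.3757, 0.2559]
tool_rot: [-0.001, 0.731, 0.682, 0.0]
contact_force: [-1.0, 0.2, -1.7]
gripper_width: 0.995
```

```bash
python3 - <<'E'
from wfit import *
for c in("top","scene"):
    for n,p in dict(roll_large=(.646,.219),carton_large=(.637,.03),roll_medium=(.495,.349),carton_small=(.64,-.241),roll_small=(.446,-.327)).items(): wfit(n,.004,p,c)
a=cv2.imread(sorted(__import__('glob').glob('pics/scene_*'),key=__import__('os').path.getmtime)[-1])
cv2.imwrite('pics/s9.png',cv2.resize(a[120:360,180:540],None,fx=2.2,fy=2.2,interpolation=2))
E
```

```text
roll_large top 0.62 [0.6463 0.2205] 6.6 cost 0.046
carton_large top 0.72 [0.638  0.0298] 87.4 cost 0.057
roll_medium top 0.66 [0.4952 0.3522] 9.9 cost 0.108
carton_small top 0.68 [ 0.6415 -0.2412] 23.1 cost 0.132
roll_small top 0.54 [ 0.443  -0.3243] 1.1 cost 0.111
roll_large scene 0.77 [0.6431 0.2207] 14.1 cost 0.054
carton_large scene 0.87 [0.6362 0.0303] -4.4 cost 0.036
roll_medium scene 0.64 [0.4936 0.3519] 2.3 cost 0.099
carton_small scene 0.92 [ 0.6393 -0.2394] 17.4 cost 0.044
roll_small scene 0.74 [ 0.4407 -0.3273] 9.9 cost 0.112
```

View pics/s9.png

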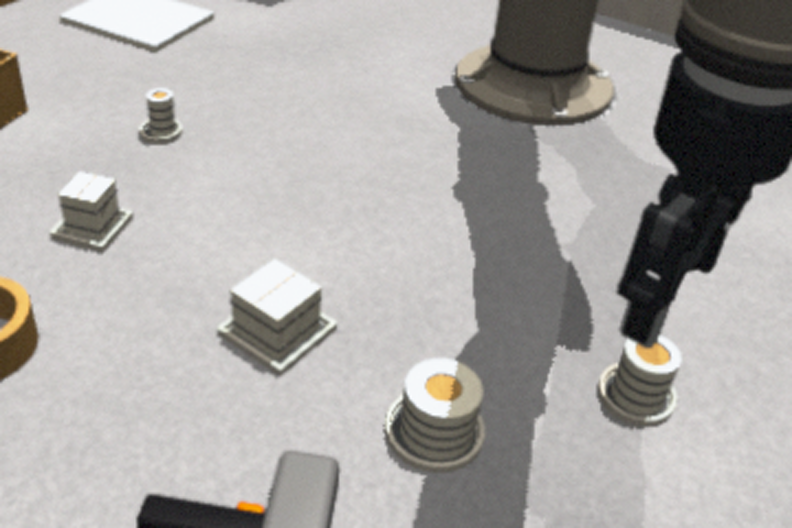

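```bash
python3 -c "
from station import bot
print(bot.get_obs()['t'],bot.hand_in())"
```

```text
the job is handed in; nothing more can be done
38.475 None
```

I took both stacks apart, and all five pieces now stand upright in their own trays with nothing dropped. I handed the job in at 38.5 s, with the arm raised clear of every piece.

**Position checks:** in the last scene and top pictures, every piece looked upright inside its rim. Offsets from the tray centres measured earlier were about 1–3 mm for both cartons and the large and medium rolls, and about 5–6 mm for the small roll. The limit is 12 mm.

**Not confirmed or disagreeing:**
- The two cameras disagreed by 2–4 mm on some pieces. The small roll's fit was among the weaker ones, so its offset is the least certain.
- I did not measure heights directly. I judged that each piece sits on its tray floor from the tool height at release and from the pictures.
- The small roll was set down with about 12 N of contact force; the other four met almost none.

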